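Load the masking tape from its hook onto the bench spindle

TASK

Lift the roll of masking tape up and off the hook stand, lay it flat on the bench and let go of it. Then take it again by its rim wall and lower it over the three-finned spindle until it lies flat and fully down on the spindle's base, and let go. Do not drop or throw the roll, and leave the bowl, the cup and the tile where they stand.

Things in the scene. Friction and masses are not known exactly. Their poses are not given: they have to be found in the camera images.
- tape_center (a point): centre of the roll of masking tape (beige ring, about 0.12 kg): outer diameter 109 mm, 24 mm wide, hole 68 mm at its narrowest, wall 16 to 20 mm. z is the ring's axis: level and along the arm while it hangs by the inside of its hole on the hook's arm, upright when it lies flat (either face up). From its faces there are about 43 mm to the post and 35 mm to the upturned tip
- hook_stand: fixed stand; origin on the bench under its post, z up. Green foot 92 mm across, 17 high; steel rod 10 mm thick rises and bends into a level arm along the stand's -y, its axis 125 mm above the bench, ending 115 mm from the post in an upturned tip with a black ball (top 148 mm above the bench). To come off, the roll is lifted 20 mm or more, then moved along -y by over 75 mm
- spindle_seat (a point): centre of the top of the fixed spindle's grey base disc (100 mm across), 12 mm above the bench, z up. Three orange fins 6 mm thick reach 31 mm out at 0, 120, 240 deg from this x axis about z, full length to 22 mm above the seat, sloping in above that to 35 mm; steel core 18 mm across, 41 mm high. Fingers inside the tape's hole have room only between fins (60, 180, 300 deg)
- bowl_center (a point): centre of the terracotta bowl, 72 mm diameter, 40 mm high; a bystander
- cup_center (a point): centre of the green cup, 86x70 mm with its handle, 70 mm high; a bystander
- tile_center (a point): centre of the blue glazed test tile lying flat, 83x68x10 mm; a bystander
- banding_wheel: fixed furniture behind the work: the potter's grey turntable, round plate of 220 mm diameter about 100 mm above the bench with a vase on it; keep clear. Origin: centre of its underside on the bench
There are look-alikes about, which are no part of the job. There is more than one size of the part that bears tape_center; the job needs the smaller.

How it is judged:
By the outcome, as a careful person would: the job done as asked, in the order asked, and still so for the second after the job is handed in, with the robot touching nothing.
It also fails if it takes over 56 s, if anything falls off the work surface, if the arm or the gripper's body presses on something with over 40 N, if the wrist force passes 120 N, or if a joint passes its speed limit or range.

ROBOT

A 7-joint arm with a two-finger parallel gripper is mounted at the origin on a cart in front of the work surface, level with it; the furniture and walls round the work are solid. World frame = base frame: x ahead of the robot, y to its left, z up, the work surface at z = 0. Lengths are in m, angles in degrees, forces in N, time in s.
With the tool pointing down it reaches from about 0.425 to 0.875 m from the base axis. Payload 4.7 kg.
Tool frame: the origin (TCP) lies midway between the tips of the shut fingers; the grasp point (between the pads) lies 19 mm behind it; z points along the fingers, y is the direction in which the jaws open and shut (so a half turn about z gives the same grasp; the last joint's range is limited). The gripper opens to 87 mm and grips with 3 to 60 N. Pads are 19 mm wide; open, the fingers measure 117 mm over their backs; the gripper's body (75 mm by 190 mm) begins 51 mm behind the grasp point.
Start: joints at [-64.108, 18.392, -4.016, 83.108, 1.295, 78.541, -3.26], TCP at [0.276, 0.589, 0.197] pointing down, gripper open.
Joint ranges: [-163.93, 163.93], [-17.29, 119.83], [-79.2, 71.16], [3.27, 140.29], [-89.18, 269.18], [5.43, 117.66], [-154.24, 154.24]. Speed limits (degrees/s): [147.25, 147.25, 180, 180, 180, 180, 180].

INTERFACE

Orientations are given as [roll, pitch, yaw] about the fixed x, y, z axes, in that order (R = Rz(yaw) Ry(pitch) Rx(roll)).
In Python, from cell import env gives the robot as it stands.
- The arm moves only by the tool apply_moves, never from a script. Its argument "targets" is a list of rows, each a list of 2 entries, a list of its own where there are three numbers: the shift along the world's x, y, z in mm, then the turn, a rotation vector about the world's x, y, z in rad. A call has 1 to 8 rows; each row is the pose to reach, as a shift and turn from the pose commanded when the call began; what a row does not reach only later rows make up. A row lasts 1/10 s, in which the tool goes at most 50 mm and 8.59 degrees, less where a joint would pass 70% of its speed; a pose out of reach is approached as far as the arm can. A call with a gripper value outside its range is refused whole. "hand" is the finger opening in mm, from 0 to 87, set as the call begins (left out, the last holds). The fingers move at their own pace and stop on an object; "squeeze" is the grip in N (left out, the last holds). Time passes only in rows, so rows that repeat a pose let the fingers close. It gives the time, the measured TCP pose, the force and the opening at its end, in the units of the state.
- env.get_obs(): the state, without advancing time (a new reading comes with each control period).
- env.read_camera(name): name is "scene" or "top"; returns a dict with "image" (400x640x3 uint8, red, green, blue), "camera_matrix" (3x3 intrinsics, pixels), "camera_from_world" (4x4, takes a point from world to camera coordinates). Camera axes: x right, y down, z forward; pixel columns grow to the right and rows downward; lengths in m; the calibration is good to about 2 mm. A picture is of the moment at which its call begins. There is no depth.
- env.sign_off(): hands the job in, once; it reports no verdict.
Trained networks look in a picture, given as the dict that the camera call returned (one of the last four; its "shot" number tells which), for a name from the list of things; names that differ only in an ending like _2 or _b are one class to them, and where a whole thing is asked for, a point or a joint stands for the part that bears it (a point fixed in the world has none). Each returns a list of dicts, best first, with "conf" (0 to 1); they miss things now and then, are a little off and sometimes report something else, mostly with a low value. They report only what shows in the picture. A call takes as long as a camera call. They do not tell look-alikes from the thing itself.
- env.regions_of(picture, target): "region" (400x640 bool, what is visible of it) and "rect" ([left, top, right, bottom] in pixels, round what is visible of it).
The state is a dict: "time_s": time; "qpos": joint angles; "joint_velocities": joint speeds; "effort": joint torques, N m; "tool_pos": TCP position; "tool_rot": TCP orientation; "force": force on the tool from outside, world axes, zero at the start; "wrist_torque": the same for the moment, N m; "grip_width": finger opening in m.
Only numpy, scipy, OpenCV 4.12 (cv2) and the standard library are available. Lean on these libraries where they do the work, as an engineer would, in place of code of your own. Each camera call takes 0.05 s, during which the arm holds its last target. There are 200 camera calls.

## Working session

There is one attempt and no reset: what is moved stays moved. The work goes in short steps, Python scripts to look and compute and a tool call to move; the robot and the scene stay as the last step left them, time stands still between calls to the robot, and variables do not carry over. Pictures are saved under pics/ and viewed, about 8 in all and at most 12, crops included, and the job is handed in when it is done.

Besides the shell and the picture viewer there is one more tool, called after "Emit:" as name([rows], argument=value, ...), one row to a line, values as JSON. apply_moves: Moves the arm, as the interface text tells. Its arguments: {"type":"object","properties":{"targets":{"type":"array","items":{"type":"array"}},"hand":{"type":"number"},"squeeze":{"type":"number"}},"required":["targets"]}

```bash
ls; mkdir -p pics
cat > h.py <<'E'
import numpy as np, cv2
from cell import env
def save(p,n,crop=None,s=1):
    im=p["image"][...,::-1]
    if crop: l,t,r,b=crop; im=im[t:b,l:r]
    cv2.imwrite("pics/"+n,cv2.resize(np.ascontiguousarray(im),None,fx=s,fy=s,interpolation=cv2.INTER_CUBIC))
def proj(p,X):
    X=np.atleast_2d(X); T=np.array(p["camera_from_world"]);c=X@T[:3,:3].T+T[:3,3]
    u=c@np.array(p["camera_matrix"]).T; return u[:,:2]/u[:,2:]
def onz(p,uv,z):
    T=np.array(p["camera_from_world"]);R=T[:3,:3];o=-R.T@T[:3,3]
    d=R.T@np.linalg.solve(np.array(p["camera_matrix"]),[uv[0],uv[1],1]); return o+d*(z-o[2])/d[2]
def tri(p1,u1,p2,u2):
    P=[np.array(p["camera_matrix"])@np.array(p["camera_from_world"])[:3] for p in(p1,p2)]
    X=cv2.triangulatePoints(P[0],P[1],np.float64(u1).reshape(2,1),np.float64(u2).reshape(2,1)).ravel();return X[:3]/X[3]
E
python3 - <<'E'
from h import *
ps={n:env.read_camera(n) for n in("scene","top")}
for n,p in ps.items():
    save(p,n+"0.png",s=1.25); T=np.array(p["camera_from_world"]); print(n,(-T[:3,:3].T@T[:3,3]).round(3),T[:3,:3].round(2).tolist(),np.array(p["camera_matrix"]).round(0).tolist())
    for t in["tape_center","hook_stand","spindle_seat","bowl_center","cup_center","tile_center","banding_wheel"]:
        for r in env.regions_of(p,t)[:3]:
            ys,xs=np.nonzero(r["region"]); print(t,round(r["conf"],2),r["rect"],xs.mean().round(1),ys.mean().round(1),onz(p,(xs.mean(),ys.mean()),0.012).round(3))
E
```

```text
pics
scene [-0.222 -1.265  0.993] [[0.86, -0.51, -0.02], [-0.27, -0.42, -0.86], [0.43, 0.75, -0.5]] [[507.0, 0.0, 330.0], [0.0, 507.0, 212.0], [0.0, 0.0, 1.0]]
tape_center 0.8 [280.0, 187.4, 308.3, 216.5] 294.3 202.4 [0.542 0.339 0.012]
hook_stand 0.53 [274.8, 188.7, 303.6, 220.6] 286.9 213.9 [0.476 0.273 0.012]
spindle_seat 0.56 [326.5, 211.7, 344.6, 226.7] 335.8 220.6 [0.608 0.129 0.012]
bowl_center 0.79 [327.7, 211.2, 345.1, 226.8] 335.5 220.7 [0.607 0.129 0.012]
bowl_center 0.17 [274.2, 187.6, 304.7, 219.8] 286.8 213.0 [0.479 0.279 0.012]
cup_center 0.8 [348.5, 221.7, 362.0, 241.8] 353.8 231.4 [0.623 0.029 0.012]
tile_center 0.81 [315.3, 263.3, 343.0, 284.0] 331.4 272.4 [ 0.429 -0.137  0.012]
top [0.233 0.058 1.717] [[0.05, -1.0, -0.0], [-0.98, -0.05, -0.2], [0.2, 0.01, -0.98]] [[471.0, 0.0, 308.0], [0.0, 471.0, 197.0], [0.0, 0.0, 1.0]]
tape_center 0.93 [162.7, 199.5, 207.3, 238.9] 184.8 219.1 [0.482 0.53  0.012]
tape_center 0.66 [359.2, 233.0, 372.9, 251.0] 364.2 242.1 [ 0.431 -0.129  0.012]
tape_center 0.47 [266.3, 204.3, 278.5, 237.3] 271.2 220.3 [0.494 0.213 0.012]
hook_stand 0.68 [243.2, 214.2, 286.4, 238.7] 257.1 226.6 [0.468 0.263 0.012]
spindle_seat 0.82 [418.8, 223.2, 445.1, 251.7] 430.6 237.3 [ 0.461 -0.37   0.012]
spindle_seat 0.55 [359.1, 233.0, 373.9, 252.4] 364.2 242.2 [ 0.431 -0.129  0.012]
cup_center 0.85 [322.2, 183.3, 349.7, 201.5] 334.3 192.6 [ 0.609 -0.014  0.012]
tile_center 0.62 [357.4, 232.1, 372.0, 252.4] 364.1 242.2 [ 0.431 -0.129  0.012]
```

View pics/scene0.png

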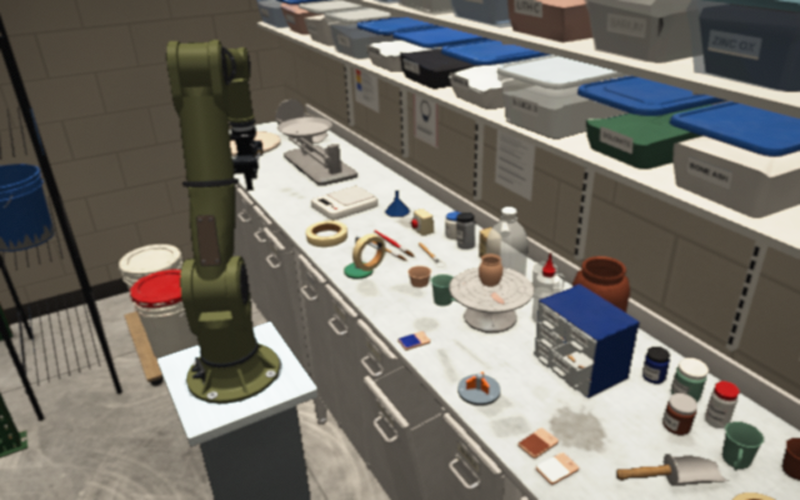

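View pics/top0.png

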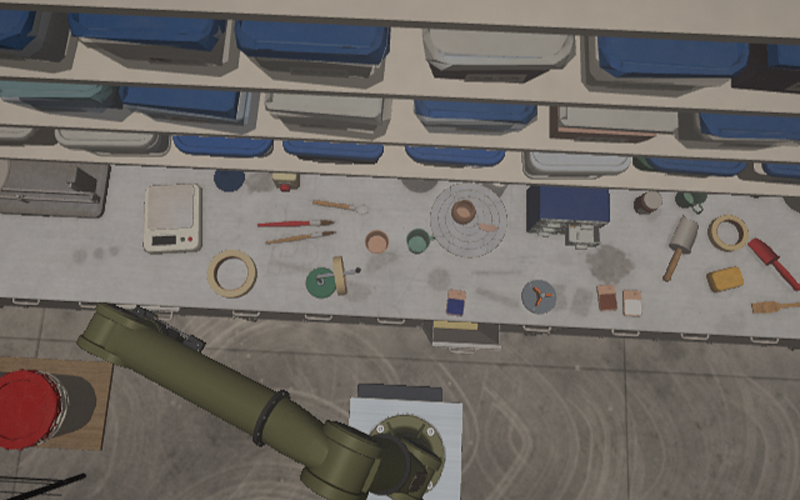

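The scene view shows the hook stand at about (290,205) and the spindle at about (384,310). The top view shows them at (270,222) and (431,237). Three rolls show in the top view: one hanging at (271,220), one flat at (185,219) and one flat far right at (583,186). The task's roll is the one hanging on the hook. I'll confirm that with an enlarged crop.

Run:
```python
from h import *
ps={n:env.read_camera(n) for n in("scene","top")}
def c(n,l,t,w,h,W,H): return cv2.resize(np.ascontiguousarray(ps[n]["image"][t:t+h,l:l+w,::-1]),(W,H),interpolation=cv2.INTER_CUBIC)
# scale 7: 57x42
a=np.vstack([np.hstack([c("scene",265,182,57,42,400,295),c("top",240,198,57,42,400,295)]),
 np.hstack([c("scene",355,290,57,42,400,295),c("top",403,216,57,42,400,295)])])
cv2.imwrite("pics/crops.png",a)
```

```text
(no output)
```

View pics/crops.png

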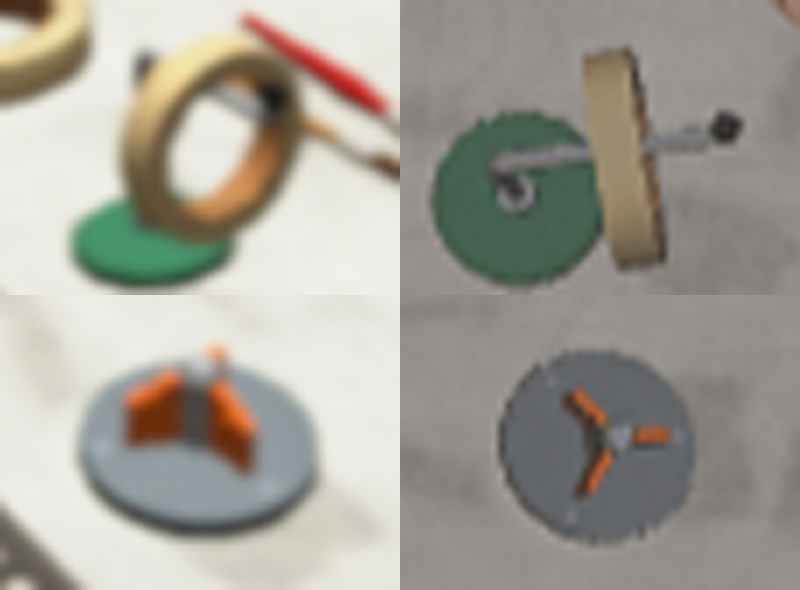

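The crops show the beige roll hanging on the green hook stand (scene (294,202), top (271,220)), so this is the roll to take. The flat roll at top (185,219) looks like the larger size, and the far-right one is not on a hook. The spindle shows clearly, with one fin pointing right in the image (towards -y). Next I'll turn these into positions.

Run:
```python
from h import *
from scipy.optimize import least_squares
o=env.get_obs(); print({k:np.round(o[k],3).tolist() for k in("time_s","tool_pos","tool_rot","force","grip_width","qpos")})
t=env.read_camera("top"); s=env.read_camera("scene")
k=7.02
T=lambda x,y,l=240,tt=198,ox=400,oy=0:(l+(x-ox)/k-.5+.07,tt+(y-oy)/k-.5+.07)
foot=onz(t,T(520,198),.017); ball=onz(t,T(725,128),.141); 
print("foot",foot.round(4),"ball",ball.round(4),"d",np.linalg.norm((ball-foot)[:2]))
S=lambda x,y:(265+(x)/k-.43,182+(y)/k-.43)
print("foot scene",onz(s,S(154,240),.017).round(4),"ball scene",onz(s,S(146,68),.141).round(4))
d=(ball-foot)[:2];d/=np.linalg.norm(d); print("arm dir",d.round(3),np.degrees(np.arctan2(d[1],d[0])))
# ring: quad of silhouette top; ends are widest points z .096
for z in(.096,.1505): print("ring mid top",z,onz(t,T(625,159),z).round(4))
for r in env.regions_of(s,"tape_center")[:2]:
    ys,xs=np.nonzero(r["region"]); print("ring scene c",r["conf"],onz(s,((r["rect"][0]+r["rect"][2])/2,(r["rect"][1]+r["rect"][3])/2),.096).round(4))
U=lambda x,y:T(x,y,403,216,400,295)
print("spindle top",onz(t,U(597,446.5),.012).round(4),"core",onz(t,U(622,436),.053).round(4))
V=lambda x,y:(355+x/k-.43,290+(y-295)/k-.43)
print("spindle scene",onz(s,V(198,436),.012).round(4))
c=onz(t,U(622,436),.053)
for x,y in((670,436),(570,395),(585,492)):
    f=onz(t,U(x,y),.036);print("fin",np.degrees(np.arctan2(*(f-c)[1::-1])).round(1),np.linalg.norm((f-c)[:2]).round(4))
for n,u in(("bowl",(301,194)),("cup",(334,192.6)),("tile",(364,242)),("wheel",(374,175))): print(n,onz(t,u,.1 if n=="wheel" else .03).round(3))
r=env.regions_of(t,"tape_center")[0]["rect"]; print("flat ring size",onz(t,(r[0],219),.024)[1]-onz(t,(r[2],219),.024)[1])
```

```text
{'time_s': 0.9, 'tool_pos': [0.276, 0.589, 0.197], 'tool_rot': [179.989, 0.002, 154.917], 'force': [0.297, 0.72, -1.303], 'grip_width': 0.087, 'qpos': [-64.108, 18.39, -4.017, 83.104, 1.295, 78.54, -3.26]}
foot [0.4704 0.2638 0.017 ] ball [0.4921 0.1523 0.141 ] d 0.11355114587382177
foot scene [0.4649 0.2537 0.017 ] ball scene [0.4523 0.2193 0.141 ]
arm dir [ 0.191 -0.982] -78.9882906336742
ring mid top 0.096 [0.4814 0.2036 0.096 ]
ring mid top 0.1505 [0.4731 0.1987 0.1505]
ring scene c 0.91 [0.4209 0.3573 0.096 ]
ring scene c 0.71 [0.4836 0.2105 0.096 ]
spindle top [ 0.4613 -0.3696  0.012 ] core [ 0.4617 -0.3719  0.053 ]
spindle scene [ 0.4634 -0.3685  0.012 ]
fin -82.9 0.029
fin 45.0 0.0312
fin 152.0 0.0308
bowl [0.594 0.108 0.03 ]
cup [ 0.605 -0.012  0.03 ]
tile [ 0.429 -0.127  0.03 ]
wheel [ 0.661 -0.148  0.1  ]
flat ring size 0.17514245893883962
```

```bash
cat > ov.py <<'E'
from h import *
def model(p,hx,hy,psi,sx,sy,sp,d=.060):
    c=np.cos(psi);s_=np.sin(psi);a=np.array([c,s_,0]);b=np.array([-s_,c,0]);z=np.array([0,0,1.]);o=np.array([hx,hy,0]);th=np.linspace(0,2*np.pi,60)[:,None]
    L=[o+z*.017+.046*(np.cos(th)*a+np.sin(th)*b)]
    for k in(-.012,.012):
        for r in(.0545,.034): L.append(o+a*(d+k)+z*.096+r*(np.cos(th)*b+np.sin(th)*z))
    L.append(np.array([o+z*.125,o+a*.115+z*.125,o+a*.115+z*.148]))
    q=np.array([sx,sy,.012]);x=np.array([1,0,0]);y=np.array([0,1,0])
    L.append(q+.05*(np.cos(th)*x+np.sin(th)*y))
    for i in range(3):
        an=sp+i*2*np.pi/3;f=np.array([np.cos(an),np.sin(an),0]); L.append(np.array([q,q+f*.031,q+f*.031+z*.022,q+z*.035]))
    return [proj(p,l) for l in L]
def overlay(ps,par,name,k=7):
    R=[]
    for crops in((("scene",265,182),("top",240,198)),(("scene",355,290),("top",403,216))):
        row=[]
        for n,l,t in crops:
            im=cv2.resize(np.ascontiguousarray(ps[n]["image"][t:t+42,l:l+57,::-1]),None,fx=k,fy=k,interpolation=cv2.INTER_CUBIC)
            for q in model(ps[n],*par): cv2.polylines(im,[np.int32(np.round((q+.5-[l,t])*k))],False,(255,0,255),1)
            row.append(im)
        R.append(np.hstack(row))
    cv2.imwrite("pics/"+name,np.vstack(R))
E
python3 - <<'E'
from ov import *
ps={n:env.read_camera(n) for n in("scene","top")}
overlay(ps,(.470,.2630,np.radians(-79),.462,-.3695,np.radians(-82)),"ov1.png")
E
```

```text
(no output)
```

View pics/ov1.png

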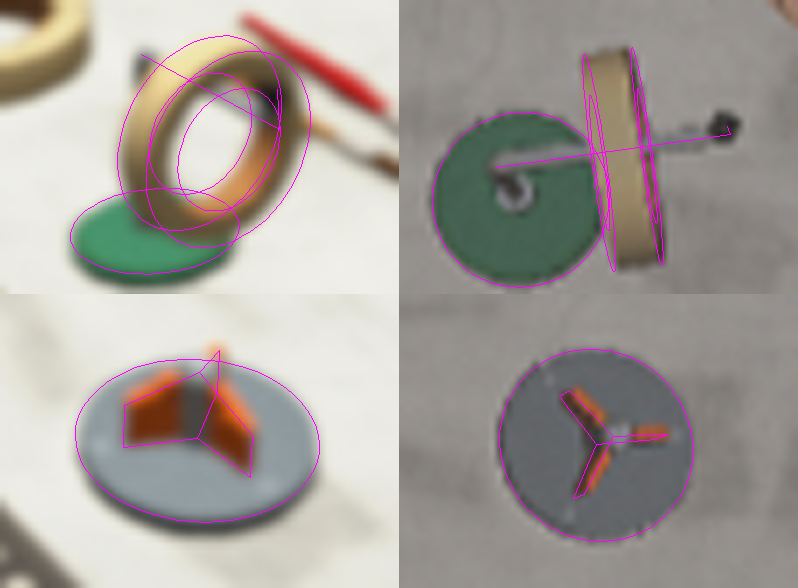

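The overlay fits both views: the ring centre is at about (0.482, 0.203, 0.096), the arm yaw is -78.5°, and the spindle is at (0.462, -0.3695) with its fins at -82°, 38° and 158°. I plan to grip the near-side wall with the tool nearly along the ring's axis, so that one turn lays the roll flat. First I'll move clear and above.

Emit:
apply_moves([
  [[40,-125,60],[0,0,-0.23]],
  [[60,-185,103],[0,0,-0.35]],
  [[174,-539,103],[0,0,-0.934]],
  [[174,-539,103],[0,0,-0.934]],
  [[174,-539,103],[0,0,-0.934]],
  [[174,-539,103],[0,0,-0.934]],
  [[174,-539,103],[0,0,-0.934]],
  [[174,-539,103],[0,0,-0.934]],
], hand=34, squeeze=30)

```text
time_s: 2.0
tool_pos: [0.3948, 0.2183, 0.2791]
tool_rot: [179.9, -0.0, 101.4]
force: [2.3, -0.2, 0.3]
grip_width: 0.0362
```

Emit:
apply_moves([
  [[18,-50,10],[0,0,0]],
  [[36,-100,20],[0,0,0]],
  [[55,-150,21],[0.13,0.026,0]],
  [[55,-168,21],[0.27,0.055,0]],
  [[55,-168,21],[0.4,0.08,0]],
  [[55,-168,21],[0.53,0.108,0]],
  [[55,-168,21],[0.66,0.134,0]],
  [[55,-168,21],[0.66,0.134,0]],
])

```text
time_s: 2.8
tool_pos: [0.4494, 0.0486, 0.2966]
tool_rot: [-179.5, -38.5, 100.6]
force: [0.8, -0.2, -1.6]
grip_width: 0.0341
```

```bash
python3 -c "
from h import *
o=env.get_obs();print(o['tool_pos'],o['tool_rot'],np.round(o['qpos'],1),o['force'],o['time_s'])"
```

```text
[0.44944641 0.04858036 0.29657779] [-179.47782154  -38.54713609  100.5771607 ] [-29.7   4.1  50.7 100.  -35.2  99.3  33.4] [ 0.82880543 -0.1608     -1.62663973] 2.8
```

Emit:
apply_moves([
  [[5,0,-20],[0.13,0.026,0]],
  [[10,0,-40],[0.26,0.053,0]],
  [[10,0,-60],[0.39,0.08,0]],
  [[10,0,-80],[0.52,0.105,0]],
  [[10,0,-90],[0.63,0.128,0]],
  [[10,0,-90],[0.63,0.128,0]],
  [[10,0,-90],[0.63,0.128,0]],
])

```text
time_s: 3.5
tool_pos: [0.4597, 0.0518, 0.2105]
tool_rot: [-179.8, -75.3, 101.3]
force: [0.4, 0.0, 0.8]
grip_width: 0.0337
```

```bash
cat > st.py <<'E'
from h import *
from scipy.spatial.transform import Rotation as R
o=env.get_obs();M=R.from_euler('xyz',o['tool_rot'],degrees=True).as_matrix()
print(np.round(o['time_s'],2),o['tool_pos'].round(4) if hasattr(o['tool_pos'],'round') else o['tool_pos'],'y',M[:,1].round(3),'z',M[:,2].round(3),'q',np.round(o['qpos'],1),'f',np.round(o['force'],1),o['grip_width'])
E
python3 st.py
```

```text
3.5 [0.4597 0.0518 0.2105] y [ 0.98   0.199 -0.001] z [-0.192  0.948 -0.254] q [  3.9  34.4  31.1 101.6 -59.2 117.3  61.5] f [0.4 0.  0.8] 0.03371489862088399
```

Emit:
apply_moves([
  [[2,10,-30],[0,0,0]],
  [[3,20,-60],[0,0,0]],
  [[2,30,-90],[0,0,0]],
  [[-1,39,-105],[0,0,0]],
  [[-1,39,-114],[0,0,0]],
  [[-1,39,-114],[0,0,0]],
])

```text
time_s: 4.1
tool_pos: [0.4587, 0.0919, 0.0961]
tool_rot: [-179.9, -75.3, 101.5]
force: [-0.0, 0.2, -0.4]
grip_width: 0.0341
```

```bash
python3 st.py
python3 - <<'E'
from h import *
ps={n:env.read_camera(n) for n in("scene","top")}
def c(n,l,t,w,h,W,H): return cv2.resize(np.ascontiguousarray(ps[n]["image"][t:t+h,l:l+w,::-1]),(W,H),interpolation=cv2.INTER_CUBIC)
cv2.imwrite("pics/app.png",np.hstack([c("scene",255,165,100,100,400,400),c("top",240,180,100,100,400,400)]))
E
```

```text
4.1 [0.4587 0.0919 0.0961] y [ 0.98   0.201 -0.001] z [-0.195  0.947 -0.255] q [  2.6  43.5  27.8 104.6 -61.7 109.5  69.9] f [-0.   0.2 -0.4] 0.034097655809977014
```

View pics/app.png

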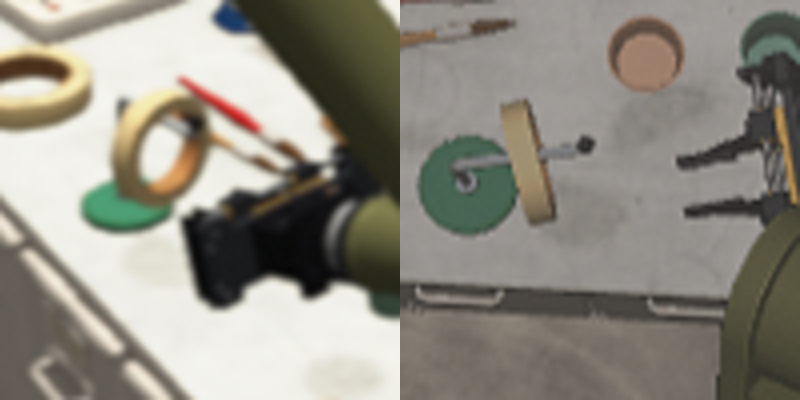

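The gripper is lined up: the jaw midpoint at crop (684,187), moved along the arm direction, meets the near wall at (538,211). I'll insert in steps.

Emit:
apply_moves([
  [[-5,25,0],[0,0,0]],
  [[-10,50,0],[0,0,0]],
  [[-14,70,0],[0,0,0]],
  [[-17,84,0],[0,0,0]],
  [[-19,94,0],[0,0,0]],
  [[-20,99,0],[0,0,0]],
  [[-20,99,0],[0,0,0]],
])

```text
time_s: 4.9
tool_pos: [0.4385, 0.1906, 0.0957]
tool_rot: [-179.7, -75.4, 101.2]
force: [0.5, -0.2, -0.4]
grip_width: 0.034
```

```bash
python3 st.py
python3 - <<'E'
from h import *
ps={n:env.read_camera(n) for n in("scene","top")}
def c(n,l,t,w,h,W,H): return cv2.resize(np.ascontiguousarray(ps[n]["image"][t:t+h,l:l+w,::-1]),(W,H),interpolation=cv2.INTER_CUBIC)
cv2.imwrite("pics/ins.png",np.hstack([c("scene",265,175,57,57,400,400),c("top",240,190,57,57,400,400)]))
E
```

```text
4.9 [0.4385 0.1906 0.0957] y [ 0.98   0.199 -0.001] z [-0.193  0.948 -0.252] q [ -4.6  38.5  24.8 113.  -67.  102.2  68.2] f [ 0.5 -0.2 -0.4] 0.034045503806516456
```

View pics/ins.png

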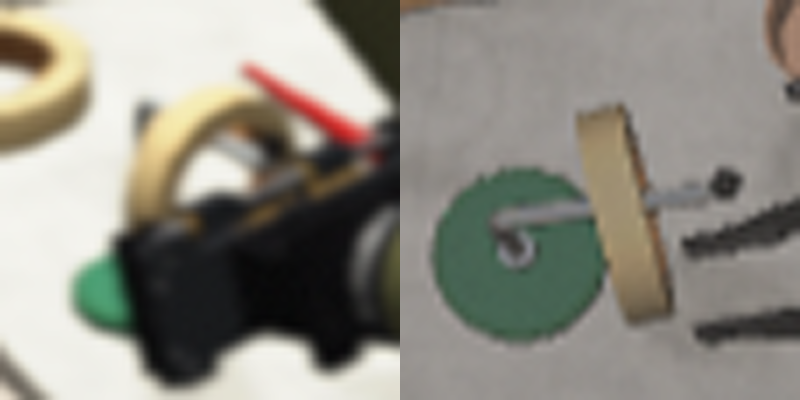

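Run:
```python
from h import *
t=env.read_camera("top");s=env.read_camera("scene")
print(proj(t,[[.4587,.0919,.0961],[.4385,.1906,.0957]]), onz(t,(240+295/7.02,190+290/7.02),.0957), onz(t,(311,226.75),.096))
print(t["camera_from_world"])
```

```text
[[303.32081403 228.28278555]
 [274.55944049 232.6575646 ]] [0.44448698 0.16506694 0.0957    ] [0.46540687 0.06556521 0.096     ]
[[ 0.05091491 -0.99869288 -0.00449561  0.05408985]
 [-0.9777782  -0.04893101 -0.20385177  0.58061607]
 [ 0.20336533  0.0147748  -0.97899144  1.63274896]
 [ 0.          0.          0.          1.        ]]
```

Run:
```python
from h import *
ps={n:env.read_camera(n) for n in("scene","top")}
def c(n,l,t,w,h,k):
    im=cv2.resize(np.ascontiguousarray(ps[n]["image"][t:t+h,l:l+w,::-1]),None,fx=k,fy=k,interpolation=cv2.INTER_CUBIC)
    im=cv2.convertScaleAbs(im,alpha=1.5,beta=10 if n=="top" else 0)
    P=np.array([.4385,.1906,.0957]);z=np.array([-.193,.948,-.252]);y=np.array([.98,.199,0])
    L=[P+y*.017,P+y*.017-z*.07,P+y*.112-z*.07,P-y*.112-z*.07,P-y*.017-z*.07,P-y*.017]
    q=(proj(ps[n],L)+.5-[l,t])*k
    cv2.polylines(im,[np.int32(q)],False,(255,0,255),1); return im
cv2.imwrite("pics/big.png",np.hstack([c("scene",265,180,66,66,6),c("top",245,195,66,66,6)]))
```

```text
(no output)
```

View pics/big.png

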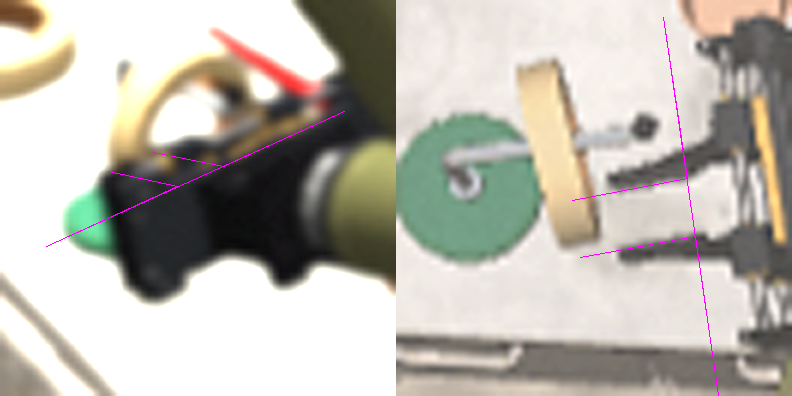

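The top view shows the fingertips and body about 27 mm further back along the tool axis than the reported TCP. This was the same in both looks, so for insertion depth I'll go by the picture and advance gently while watching the force.

Emit:
apply_moves([
  [[-1,5,-2],[0,0,0]],
  [[-2,10,-4],[0,0,0]],
  [[-3,15,-4],[0,0,0]],
  [[-4,18,-4],[0,0,0]],
  [[-4,18,-4],[0,0,0]],
])

```text
time_s: 5.7
tool_pos: [0.4341, 0.2091, 0.0917]
tool_rot: [-179.7, -75.4, 101.2]
force: [-0.4, -0.2, -0.8]
grip_width: 0.034
```

```bash
python3 st.py
cat > tip.py <<'E'
from h import *
import sys
t=env.read_camera("top")
l,tp,w,h,k=[int(a) for a in sys.argv[2:7]]
s=env.read_camera("scene")
if len(sys.argv)>7: sl,st,sk=[int(a) for a in sys.argv[7:10]]
else: sl,st,sk=265,175,k
f=lambda p,l,tp,k:cv2.convertScaleAbs(cv2.resize(np.ascontiguousarray(p["image"][tp:tp+w*0+h,l:l+w,::-1]),None,fx=k,fy=k,interpolation=cv2.INTER_CUBIC),alpha=1.3)
cv2.imwrite("pics/"+sys.argv[1],np.hstack([f(s,sl,st,k),f(t,l,tp,k)]))
E
python3 tip.py ins2.png 245 195 66 66 6
```

```text
5.7 [0.4341 0.2091 0.0917] y [ 0.98   0.2   -0.001] z [-0.194  0.948 -0.251] q [ -5.9  38.1  24.1 114.3 -68.2 100.7  68.2] f [-0.4 -0.2 -0.8] 0.03401444149783117
```

View pics/ins2.png

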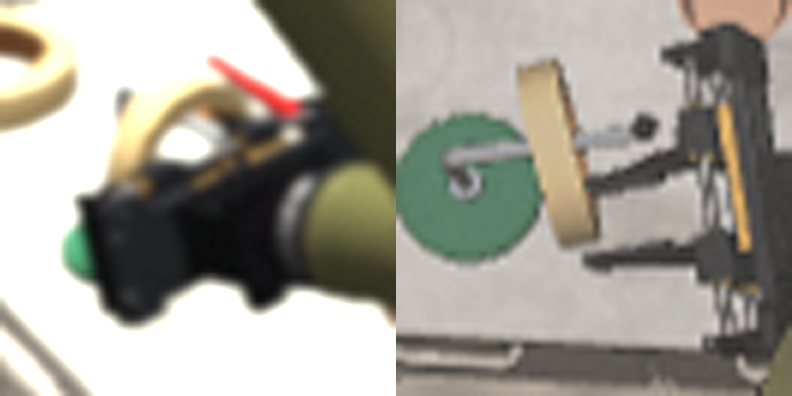

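The inner finger is entering the hole and the outer one is passing the rim, with about 20 mm between knuckle and ball. I'll go in 11 mm more and close.

Emit:
apply_moves([
  [[-1,4,0],[0,0,0]],
  [[-2,8,0],[0,0,0]],
  [[-2,11,0],[0,0,0]],
  [[-2,11,0],[0,0,0]],
])

```text
time_s: 6.2
tool_pos: [0.4323, 0.22, 0.0917]
tool_rot: [-179.7, -75.4, 101.2]
force: [0.8, -0.0, -0.4]
grip_width: 0.0338
```

Emit:
apply_moves([
  [[0,0,0],[0,0,0]],
  [[0,0,0],[0,0,0]],
  [[0,0,0],[0,0,0]],
  [[0,0,0],[0,0,0]],
  [[0,0,0],[0,0,0]],
  [[0,0,0],[0,0,0]],
], hand=5, squeeze=30)

```text
time_s: 6.8
tool_pos: [0.4325, 0.2193, 0.0913]
tool_rot: [-179.6, -75.4, 101.1]
force: [-0.3, 1.0, -2.2]
grip_width: 0.0174
```

```bash
python3 st.py
```

```text
6.8 [0.4325 0.2193 0.0913] y [ 0.98   0.198 -0.002] z [-0.192  0.948 -0.252] q [ -6.7  37.6  23.7 115.  -68.9  99.9  68. ] f [-0.3  1.  -2.2] 0.017382659288515824
```

Emit:
apply_moves([
  [[0,0,5],[0,0,0]],
  [[0,0,12],[0,0,0]],
  [[0,0,20],[0,0,0]],
  [[0,0,28],[0,0,0]],
  [[0,0,30],[0,0,0]],
  [[0,0,30],[0,0,0]],
], squeeze=40)

```text
time_s: 7.4
tool_pos: [0.4327, 0.2193, 0.1222]
tool_rot: [-180.0, -75.4, 101.4]
force: [0.8, 0.5, -2.2]
grip_width: 0.017
```

```bash
python3 st.py;python3 tip.py lift.png 245 195 66 66 6
```

```text
7.4 [0.4327 0.2193 0.1222] y [ 0.98   0.199 -0.   ] z [-0.192  0.948 -0.252] q [ -7.2  34.   24.4 115.3 -68.3 100.8  65.1] f [ 0.8  0.5 -2.2] 0.0169671758567925
```

View pics/lift.png

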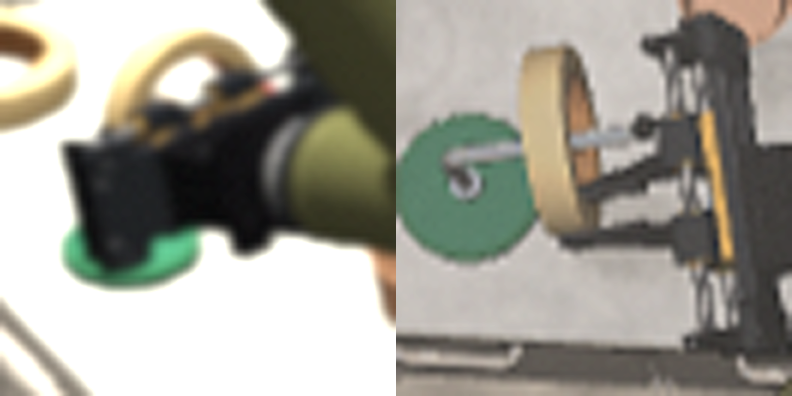

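The roll is free of the arm's top and leans slightly with the tool. I'll lift 5 mm more and retract along the arm.

Emit:
apply_moves([
  [[0,0,5],[0,0,0]],
  [[3,-14,5],[0,0,0]],
  [[7,-34,5],[0,0,0]],
  [[11,-54,5],[0,0,0]],
  [[15,-74,5],[0,0,0]],
  [[20,-98,5],[0,0,0]],
  [[24,-120,8],[0,0,0]],
  [[24,-120,30],[0,0,0]],
])

```text
time_s: 8.3
tool_pos: [0.4571, 0.0947, 0.1489]
tool_rot: [-178.5, -75.2, 99.7]
force: [0.7, -0.5, -0.8]
grip_width: 0.0168
```

```bash
python3 st.py
```

```text
8.3 [0.4571 0.0947 0.1489] y [ 0.981  0.193 -0.007] z [-0.188  0.949 -0.255] q [  1.7  37.6  28.9 105.7 -61.3 111.2  65.1] f [ 0.7 -0.5 -0.8] 0.016846299282197
```

Emit:
apply_moves([
  [[-5,-15,30],[-0.13,-0.026,0]],
  [[-10,-30,60],[-0.26,-0.053,0]],
  [[-15,-45,90],[-0.4,-0.08,0]],
  [[-22,-55,100],[-0.53,-0.107,0]],
  [[-22,-55,100],[-0.66,-0.134,0]],
  [[-22,-55,100],[-0.79,-0.16,0]],
  [[-22,-55,100],[-0.92,-0.187,0]],
  [[-22,-55,100],[-1.05,-0.213,0]],
])

```text
time_s: 9.1
tool_pos: [0.4348, 0.0421, 0.253]
tool_rot: [179.9, -13.7, 101.2]
force: [-0.1, 0.7, -3.3]
grip_width: 0.0165
```

Emit:
apply_moves([
  [[0,0,0],[-0.12,-0.024,0]],
  [[0,0,0],[-0.236,-0.048,0]],
  [[0,0,0],[-0.236,-0.048,0]],
  [[0,0,0],[-0.236,-0.048,0]],
])

```text
time_s: 9.5
tool_pos: [0.434, 0.0435, 0.2515]
tool_rot: [-179.9, -0.3, 101.4]
force: [0.6, -0.5, -1.4]
grip_width: 0.0169
```

```bash
python3 st.py;python3 tip.py down.png 280 190 66 66 6 295 165 6
```

```text
9.5 [0.434  0.0435 0.2515] y [ 0.98   0.197 -0.002] z [-0.003  0.004 -1.   ] q [-28.1 -10.1  16.8 106.9   2.7  82.9  -0.5] f [ 0.6 -0.5 -1.4] 0.016852212301840346
```

View pics/down.png

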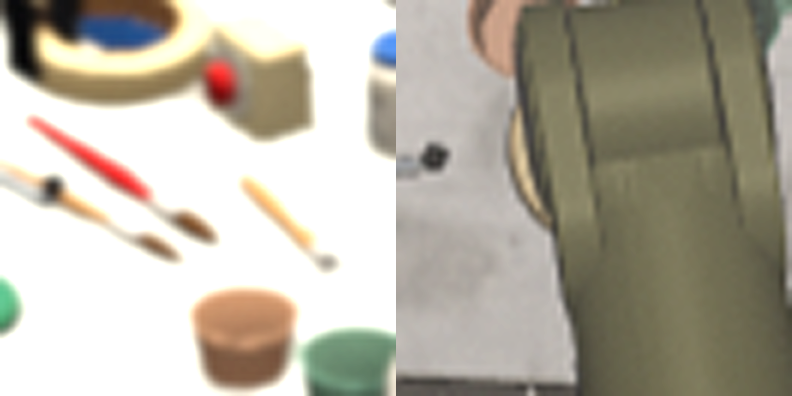

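```bash
cat > fit.py <<'E'
from h import *
from scipy.optimize import minimize
th=np.linspace(0,2*np.pi,48,endpoint=False)
def hull(p,c,tx,ty,k=4,ro=.0545,ri=.034,win=None):
    n=np.array([tx,ty,1.]);n/=np.linalg.norm(n);u=np.cross(n,[0,1,0]);u/=np.linalg.norm(u);v=np.cross(n,u)
    l,t,w,h=win;m=np.zeros((h*k,w*k),np.uint8)
    circ=lambda r,s:np.array(c)+s*n+r*(np.cos(th)[:,None]*u+np.sin(th)[:,None]*v)
    px=lambda X:np.int32(((proj(p,X)+.5-[l,t])*k).round())
    cv2.fillPoly(m,[cv2.convexHull(px(np.vstack([circ(ro,.012),circ(ro,-.012)])))],1)
    a=np.zeros_like(m);b=np.zeros_like(m);cv2.fillPoly(a,[px(circ(ri,.012))],1);cv2.fillPoly(b,[px(circ(ri,-.012))],1)
    m[(a&b)>0]=0;return m
def fit(p,x0,tilt=True,near=.12,k=4):
    best=None
    for r in env.regions_of(p,"tape_center"):
        ys,xs=np.nonzero(r["region"]); d=np.linalg.norm(np.array([xs.mean(),ys.mean()])-proj(p,x0[:3])[0])
        if d<25 and (best is None or r["conf"]>best["conf"]): best=r
    if best is None: print("not found",[(r["rect"],r["conf"]) for r in env.regions_of(p,"tape_center")]);return None
    l,t,R,b=[int(v) for v in best["rect"]];win=(l-15,t-15,R-l+30,b-t+30)
    m=cv2.resize(best["region"][win[1]:win[1]+win[3],win[0]:win[0]+win[2]].astype(np.uint8),None,fx=k,fy=k,interpolation=cv2.INTER_LINEAR)
    def cost(d):
        x=np.array(x0,float);x[:len(d)]+=np.array(d)*[.01,.01,.01,.1,.1][:len(d)]
        q=hull(p,x[:3],x[3],x[4],k,win=win);return -(q&m).sum()/((q|m).sum())
    nd=5 if tilt else 2
    r=minimize(cost,np.zeros(nd),method="Nelder-Mead",options=dict(initial_simplex=np.vstack([np.zeros(nd),np.eye(nd)*.7]),maxiter=600))
    x=np.array(x0,float);x[:nd]+=r.x*np.array([.01,.01,.01,.1,.1])[:nd]
    print("conf",round(best["conf"],2),best["rect"],"IoU",-round(r.fun,3),x.round(4));return x
E
python3 - <<'E'
from fit import *
p=env.read_camera("scene"); fit(p,[.478,.052,.275,0,0]); fit(p,[.478,.052,.255,0,.2])
E
```

```text
conf 0.91 [304.1, 159.0, 330.7, 180.5] IoU -1107579950387844.5 [ 0.4347  0.0047  0.3525  0.1943 -0.9899]
conf 0.91 [304.1, 159.0, 330.7, 180.5] IoU -1181953230839338.0 [ 0.4662  0.0829  0.253   0.1768 -0.5987]fit.py:22: RuntimeWarning: overflow encountered in scalar negative
  q=hull(p,x[:3],x[3],x[4],k,win=win);return -(q&m).sum()/((q|m).sum())
```

```bash
sed -i 's/return -(q&m).sum()\/((q|m).sum())/return -float((q\&m).sum())\/float((q|m).sum())/' fit.py
python3 - <<'E'
from fit import *
p=env.read_camera("scene"); fit(p,[.478,.052,.275,0,0]); fit(p,[.478,.052,.255,0,.2]); fit(p,[.478,.052,.265,0,-.2])
E
```

```text
conf 0.98 [305.1, 160.0, 330.3, 179.5] IoU 0.602 [ 0.5266  0.1146  0.2442 -0.091  -0.0042]
conf 0.98 [305.1, 160.0, 330.3, 179.5] IoU 0.579 [ 0.4897  0.0607  0.2769  0.008  -0.0275]
conf 0.98 [305.1, 160.0, 330.3, 179.5] IoU 0.574 [ 0.4838  0.0597  0.2795  0.0584 -0.0829]
```

Emit:
apply_moves([
  [[0,0,-45],[0,0,0]],
  [[0,0,-90],[0,0,0]],
  [[0,0,-135],[0,0,0]],
  [[0,0,-180],[0,0,0]],
  [[0,0,-205],[0,0,0]],
  [[0,0,-220],[0,0,0]],
  [[0,0,-220],[0,0,0]],
])

```text
time_s: 10.65
tool_pos: [0.4323, 0.0438, 0.0294]
tool_rot: [-179.7, -0.2, 101.4]
force: [-0.5, 0.8, -1.7]
grip_width: 0.0167
```

```bash
python3 st.py;python3 - <<'E'
from fit import *
p=env.read_camera("scene"); fit(p,[.486,.060,.055,0,0])
t=env.read_camera("top");fit(t,[.486,.060,.055,0,0])
E
```

```text
10.65 [0.4323 0.0438 0.0294] y [ 0.98   0.197 -0.005] z [-0.006  0.002 -1.   ] q [-27.5   1.4  18.7 123.7  -0.8  55.4   3. ] f [-0.5  0.8 -1.7] 0.016705499109952664
conf 0.78 [306.9, 216.3, 328.6, 240.0] IoU 0.651 [ 0.4976  0.077   0.0401 -0.1206 -0.0008]
not found [([162.5, 201.0, 206.5, 237.6], 0.67)]
```

Emit:
apply_moves([
  [[0,0,-4],[0,0,0]],
  [[0,0,-8],[0,0,0]],
  [[0,0,-12],[0,0,0]],
  [[0,0,-16],[0,0,0]],
  [[0,0,-20],[0,0,0]],
  [[0,0,-20],[0,0,0]],
])

```text
time_s: 11.5
tool_pos: [0.4339, 0.0442, 0.0108]
tool_rot: [-179.9, -0.2, 101.4]
force: [-0.3, -0.1, -1.6]
grip_width: 0.0169
```

Emit:
apply_moves([
  [[0,0,-3],[0,0,0]],
  [[0,0,-6],[0,0,0]],
  [[0,0,-8],[0,0,0]],
  [[0,0,-10],[0,0,0]],
  [[0,0,-10],[0,0,0]],
])

```text
time_s: 12.0
tool_pos: [0.4343, 0.0443, 0.0013]
tool_rot: [-180.0, -0.2, 101.4]
force: [-0.7, 0.4, -1.6]
grip_width: 0.0166
```

Emit:
apply_moves([
  [[0,0,-2],[0,0,0]],
  [[0,0,-4],[0,0,0]],
  [[0,0,-6],[0,0,0]],
  [[0,0,-6],[0,0,0]],
])

```text
time_s: 12.4
tool_pos: [0.4342, 0.0443, -0.0048]
tool_rot: [-180.0, -0.2, 101.4]
force: [1.2, -0.0, -1.0]
grip_width: 0.0167
```

Emit:
apply_moves([
  [[0,0,-1],[0,0,0]],
  [[0,0,-2],[0,0,0]],
  [[0,0,-3],[0,0,0]],
  [[0,0,-3],[0,0,0]],
])

```text
time_s: 12.8
tool_pos: [0.4344, 0.0443, -0.0076]
tool_rot: [-180.0, -0.2, 101.4]
force: [-0.7, -0.1, -2.3]
grip_width: 0.017
```

Emit:
apply_moves([
  [[0,0,-1],[0,0,0]],
  [[0,0,-2],[0,0,0]],
  [[0,0,-3],[0,0,0]],
  [[0,0,-3],[0,0,0]],
])

```text
time_s: 13.2
tool_pos: [0.4344, 0.0443, -0.0106]
tool_rot: [-180.0, -0.2, 101.4]
force: [-0.1, 0.4, -1.8]
grip_width: 0.0167
```

Emit:
apply_moves([
  [[0,0,-1],[0,0,0]],
  [[0,0,-2],[0,0,0]],
  [[0,0,-2],[0,0,0]],
])

```text
time_s: 13.5
tool_pos: [0.4346, 0.0446, -0.0123]
tool_rot: [180.0, -0.2, 101.4]
force: [-1.5, 0.4, 2.3]
grip_width: 0.0166
```

Emit:
apply_moves([
  [[0,0,-1],[0,0,0]],
  [[0,0,-1],[0,0,0]],
])

```text
time_s: 13.7
tool_pos: [0.4345, 0.0448, -0.0132]
tool_rot: [-180.0, -0.3, 101.4]
force: [-3.6, 1.6, 4.7]
grip_width: 0.0166
```

```bash
python3 st.py;python3 -c "
from h import *;print(env.get_obs()['wrist_torque'])"; python3 tip.py lay.png 285 195 66 66 6 285 195 6
```

```text
13.7 [ 0.4345  0.0448 -0.0132] y [ 0.98   0.198 -0.   ] z [-0.001  0.005 -1.   ] q [-27.2   5.5  18.8 125.5  -2.7  49.3   4.7] f [-3.6  1.6  4.7] 0.016611761176046725
[ 0.12622952  0.55883315 -0.0271964 ]
```

View pics/lay.png

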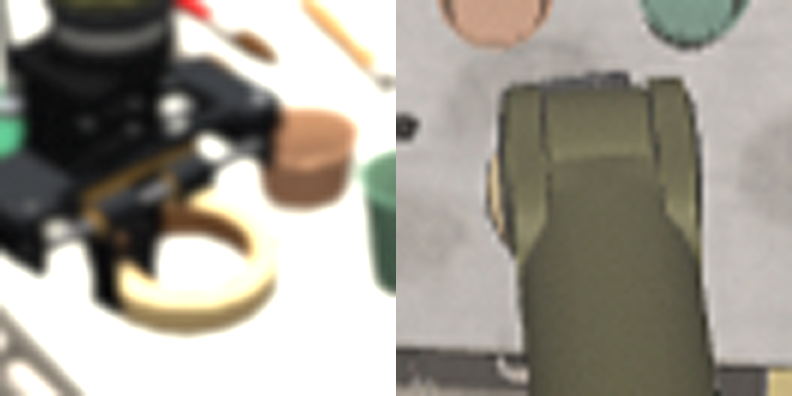

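Emit:
apply_moves([
  [[0,0,0],[0.008,-0.04,0]],
  [[0,0,-2],[0.008,-0.04,0]],
  [[0,0,-2],[0.008,-0.04,0]],
])

```text
time_s: 14.1
tool_pos: [0.4353, 0.0447, -0.0147]
tool_rot: [177.6, -0.2, 101.4]
force: [-1.8, 1.5, 7.5]
grip_width: 0.0173
```

```bash
python3 st.py;python3 -c "
from h import *;print(env.get_obs()['wrist_torque'])"
```

```text
14.1 [ 0.4353  0.0447 -0.0147] y [0.979 0.198 0.042] z [ 0.04   0.013 -0.999] q [-27.2   3.8  18.7 127.6  -2.2  46.5   4.3] f [-1.8  1.5  7.5] 0.017269399117264127
[-0.08256068  0.47596636  0.01231013]
```

Emit:
apply_moves([
  [[0,0,0],[0.008,-0.04,0]],
  [[0,0,0],[0,0,0]],
  [[0,0,0],[0,0,0]],
], squeeze=4)

```text
time_s: 14.4
tool_pos: [0.4354, 0.0441, -0.0155]
tool_rot: [177.6, -0.2, 101.4]
force: [1.0, 0.4, -1.4]
grip_width: 0.0176
```

Emit:
apply_moves([
  [[0,0,0],[0,0,0]],
  [[0,0,0],[0,0,0]],
  [[0,0,0],[0,0,0]],
  [[0,0,0],[0,0,0]],
  [[0,0,0],[0,0,0]],
], hand=36)

```text
time_s: 14.9
tool_pos: [0.4345, 0.0444, -0.0154]
tool_rot: [177.7, -0.2, 101.4]
force: [-0.1, 0.3, -0.3]
grip_width: 0.0355
```

Emit:
apply_moves([
  [[0,0,20],[0,0,0]],
  [[0,0,45],[0,0,0]],
  [[0,0,90],[0,0,0]],
  [[0,0,130],[0,0,0]],
  [[-10,-40,160],[0,0,0]],
  [[-20,-85,160],[0,0,0]],
  [[-20,-130,160],[0,0,0]],
  [[-20,-150,160],[0,0,0]],
])

```text
time_s: 15.7
tool_pos: [0.4141, -0.1096, 0.1453]
tool_rot: [177.6, -0.2, 101.1]
force: [-0.0, 0.2, -0.6]
grip_width: 0.0364
```

```bash
python3 st.py;python3 - <<'E'
from fit import *
p=env.read_camera("scene");t=env.read_camera("top")
for q in(p,t):
    fit(q,[.478,.052,.012,0,0],tilt=False); fit(q,[.478,.052,.012,0,0])
E
```

```text
15.7 [ 0.4141 -0.1096  0.1453] y [0.98  0.193 0.043] z [ 0.041  0.012 -0.999] q [-20.4 -11.5  29.5 119.3   5.   68.6  18.1] f [-0.   0.2 -0.6] 0.0364150573563394
conf 0.89 [302.8, 231.9, 330.6, 250.4] IoU 0.86 [0.48   0.0548 0.012  0.     0.    ]
conf 0.89 [302.8, 231.9, 330.6, 250.4] IoU 0.861 [0.4788 0.0534 0.0138 0.0048 0.0072]
conf 0.96 [303.4, 212.8, 329.0, 241.9] IoU 0.82 [0.4783 0.0508 0.012  0.     0.    ]
conf 0.96 [303.4, 212.8, 329.0, 241.9] IoU 0.846 [ 0.4776  0.0508  0.0174 -0.1194 -0.0146]
```

The roll lies flat at about (0.479, 0.053) and both fits agree. I'll straighten the tool and regrasp the wall lower down.

Emit:
apply_moves([
  [[5,40,0],[-0.008,0.04,0]],
  [[10,80,0],[-0.008,0.04,0]],
  [[15,120,0],[-0.008,0.04,0]],
  [[20,153,0],[-0.008,0.04,0]],
  [[20,153,-30],[-0.008,0.04,0]],
  [[20,153,-70],[-0.008,0.04,0]],
  [[20,153,-110],[-0.008,0.04,0]],
  [[20,153,-120],[-0.008,0.04,0]],
], hand=38)

```text
time_s: 16.8
tool_pos: [0.4304, 0.048, 0.0207]
tool_rot: [-179.5, -0.2, 101.6]
force: [-0.5, 0.7, 0.2]
grip_width: 0.0378
```

```bash
python3 st.py
```

```text
16.8 [0.4304 0.048  0.0207] y [ 0.98   0.2   -0.008] z [-0.009  0.002 -1.   ] q [-28.3   2.1  19.  124.1  -1.1  54.3   2.8] f [-0.5  0.7  0.2] 0.03784377289011737
```

Emit:
apply_moves([
  [[0,0,0],[0,0,0]],
  [[0,0,-15],[0,0,0]],
  [[0,0,-30],[0,0,0]],
  [[0,0,-36],[0,0,0]],
  [[0,0,-40],[0,0,0]],
  [[0,0,-43],[0,0,0]],
  [[0,0,-43],[0,0,0]],
])

```text
time_s: 17.5
tool_pos: [0.435, 0.0475, -0.0179]
tool_rot: [180.0, -0.2, 101.4]
force: [-0.1, 0.9, 0.7]
grip_width: 0.0382
```

```bash
python3 st.py
```

```text
17.5 [ 0.435   0.0475 -0.0179] y [0.98  0.198 0.001] z [-0.     0.004 -1.   ] q [-27.9   6.1  19.2 125.6  -3.   48.6   4.6] f [-0.1  0.9  0.7] 0.038185273847450525
```

Emit:
apply_moves([
  [[0,-3,-1],[0,0,0]],
  [[0,-4,-3],[0,0,0]],
  [[0,-4,-3],[0,0,0]],
  [[0,-4,-3],[0,0,0]],
])

```text
time_s: 17.9
tool_pos: [0.4345, 0.0433, -0.0214]
tool_rot: [-180.0, -0.2, 101.4]
force: [0.3, -0.1, 0.8]
grip_width: 0.0378
```

Emit:
apply_moves([
  [[0,0,0],[0,0,0]],
  [[0,0,0],[0,0,0]],
  [[0,0,0],[0,0,0]],
  [[0,0,0],[0,0,0]],
  [[0,0,0],[0,0,0]],
  [[0,0,0],[0,0,0]],
  [[0,0,0],[0,0,0]],
], hand=5, squeeze=30)

```text
time_s: 18.6
tool_pos: [0.4344, 0.0434, -0.0214]
tool_rot: [-180.0, -0.2, 101.4]
force: [-0.2, 0.1, 1.9]
grip_width: 0.0171
```

```bash
python3 st.py;python3 - <<'E'
from fit import *
p=env.read_camera("scene"); fit(p,[.478,.052,.012,0,0],tilt=False)
E
```

```text
18.6 [ 0.4344  0.0434 -0.0214] y [ 0.98   0.198 -0.   ] z [-0.001  0.004 -1.   ] q [-27.5   6.4  19.4 125.9  -3.2  48.2   5.2] f [-0.2  0.1  1.9] 0.017120026290887973
conf 0.71 [305.5, 230.4, 330.7, 249.5] IoU 0.695 [0.4824 0.0544 0.012  0.     0.    ]
```

Emit:
apply_moves([
  [[0,0,10],[0,0,0]],
  [[0,0,30],[0,0,0]],
  [[0,0,70],[0,0,0]],
  [[0,0,110],[0,0,0]],
  [[-5,-40,140],[0,0,0]],
  [[-8,-85,140],[0,0,0.1]],
  [[-10,-130,140],[0,0,0.2]],
  [[-10,-175,140],[0,0,0.3]],
], squeeze=40)

```text
time_s: 19.5
tool_pos: [0.4242, -0.1333, 0.1195]
tool_rot: [179.9, -0.2, 118.8]
force: [1.1, 0.4, -1.8]
grip_width: 0.0169
```

Emit:
apply_moves([
  [[0,-45,0],[0,0,0.08]],
  [[0,-90,0],[0,0,0.16]],
  [[0,-135,0],[0,0,0.164]],
  [[1,-180,0],[0,0,0.164]],
  [[1,-225,0],[0,0,0.164]],
  [[1,-266,0],[0,0,0.164]],
  [[1,-266,0],[0,0,0.164]],
  [[1,-266,0],[0,0,0.164]],
])

```text
time_s: 20.3
tool_pos: [0.4245, -0.3984, 0.1184]
tool_rot: [-179.9, -0.3, 127.8]
force: [-0.1, -0.1, -2.6]
grip_width: 0.0167
```

```bash
python3 st.py;python3 - <<'E'
from fit import *
p=env.read_camera("scene"); fit(p,[.462,-.370,.152,0,0],tilt=False);fit(p,[.462,-.370,.152,0,0]);t=env.read_camera("top"); fit(t,[.462,-.37,.152,0,0],tilt=False)
E
```

```text
20.3 [ 0.4245 -0.3984  0.1184] y [ 0.79   0.613 -0.001] z [-0.004  0.003 -1.   ] q [  0.2  17.3  48.  100.1 -13.7  69.   89.7] f [-0.1 -0.1 -2.6] 0.016674825766578662
conf 0.65 [382.2, 261.8, 403.4, 285.2] IoU 0.339 [ 0.463  -0.3685  0.152   0.      0.    ]
conf 0.65 [382.2, 261.8, 403.4, 285.2] IoU 0.446 [ 0.4758 -0.385   0.1208 -0.604   1.2848]
not found [([162.8, 201.7, 208.9, 239.7], 0.73)]
```

Emit:
apply_moves([
  [[1,0,-25],[0,0,0]],
  [[1,0,-50],[0,0,0]],
  [[1,0,-70],[0,0,0]],
  [[1,0,-80],[0,0,0]],
  [[1,0,-80],[0,0,0]],
  [[1,0,-80],[0,0,0]],
])

```text
time_s: 21.2
tool_pos: [0.427, -0.3979, 0.0394]
tool_rot: [180.0, -0.2, 128.0]
force: [-0.6, -0.4, -0.7]
grip_width: 0.0167
```

```bash
python3 st.py;python3 - <<'E'
from fit import *
p=env.read_camera("scene"); fit(p,[.462,-.370,.072,0,0],tilt=False)
for r in env.regions_of(p,"tape_center"): print(r["conf"],r["rect"],r["region"].sum())
k=7;l,t=340,262
im=cv2.resize(np.ascontiguousarray(p["image"][t:t+85,l:l+110,::-1]),None,fx=k,fy=k,interpolation=cv2.INTER_CUBIC);im=cv2.convertScaleAbs(im,alpha=1.2)
a=np.linspace(0,2*np.pi,60)
def circ(c,r,col): 
    X=np.c_[c[0]+r*np.cos(a),c[1]+r*np.sin(a),0*a+c[2]];cv2.polylines(im,[np.int32((proj(p,X)+.5-[l,t])*k)],True,col,1)
o=env.get_obs()['tool_pos'];c=np.array([o[0]+.046*.79,o[1]+.046*.613,0])
for z in(.0214,.0454):
    circ(c+[0,0,o[2]+z],.0545,(255,0,255)); circ(c+[0,0,o[2]+z],.034,(255,0,255))
circ([.462,-.3695,.012],.05,(0,255,0))
print(c)
cv2.imwrite("pics/sp.png",im)
E
```

```text
21.2 [ 0.427  -0.3979  0.0394] y [0.788 0.616 0.   ] z [-0.002  0.003 -1.   ] q [  2.7  22.7  45.6 104.2 -18.5  60.9  93.2] f [-0.6 -0.4 -0.7] 0.016673950901330902
conf 0.58 [387.6, 282.7, 401.9, 306.2] IoU 0.399 [ 0.4651 -0.3685  0.072   0.      0.    ]
0.58 [387.6, 282.7, 401.9, 306.2] 303
0.58 [243.9, 177.2, 279.9, 199.7] 608
[ 0.46363132 -0.37003664  0.        ]
```

View pics/sp.png

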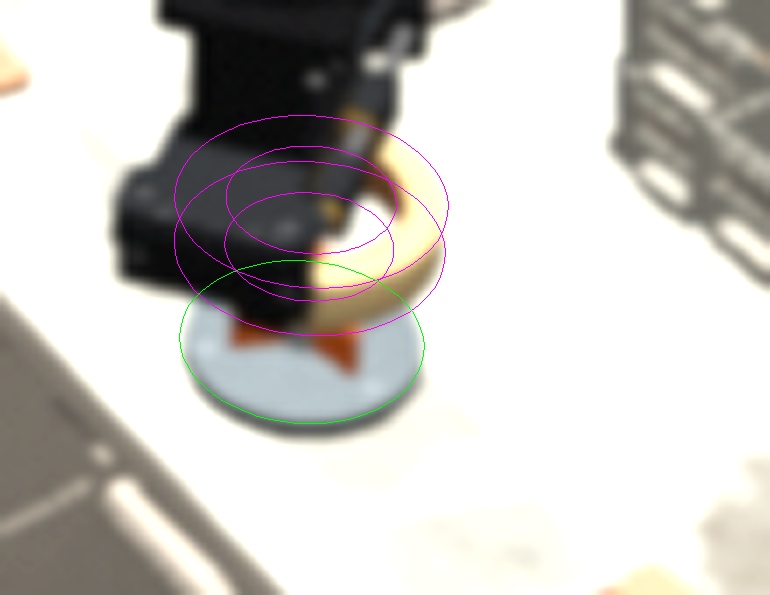

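The held roll matches its model (right rim edge at crop (445,205)) and sits over the spindle, with the fins visible below at (250,335) and (345,345). I'll descend slowly and watch the force.

Emit:
apply_moves([
  [[-1,0,-4],[0,0,0]],
  [[-1,0,-8],[0,0,0]],
  [[-1,0,-12],[0,0,0]],
  [[-1,0,-16],[0,0,0]],
  [[-1,0,-20],[0,0,0]],
  [[-1,0,-20],[0,0,0]],
])

```text
time_s: 21.95
tool_pos: [0.425, -0.3972, 0.0177]
tool_rot: [-180.0, -0.3, 128.0]
force: [-0.0, -0.5, -2.3]
grip_width: 0.0171
```

Emit:
apply_moves([
  [[0,0,-2],[0,0,0]],
  [[0,0,-4],[0,0,0]],
  [[0,0,-6],[0,0,0]],
  [[0,0,-8],[0,0,0]],
  [[0,0,-8],[0,0,0]],
])

```text
time_s: 22.45
tool_pos: [0.4254, -0.3974, 0.0102]
tool_rot: [-180.0, -0.3, 128.0]
force: [-0.8, 0.2, -1.0]
grip_width: 0.0168
```

Emit:
apply_moves([
  [[0,0,-3],[0,0,0]],
  [[0,0,-6],[0,0,0]],
  [[0,0,-9],[0,0,0]],
  [[0,0,-12],[0,0,0]],
  [[0,0,-15],[0,0,0]],
  [[0,0,-15],[0,0,0]],
])

```text
time_s: 23.05
tool_pos: [0.4252, -0.3973, -0.005]
tool_rot: [-180.0, -0.3, 128.0]
force: [-0.9, -0.2, -1.3]
grip_width: 0.0172
```

Emit:
apply_moves([
  [[0,0,-1],[0,0,0]],
  [[0,0,-2],[0,0,0]],
  [[0,0,-3],[0,0,0]],
  [[0,0,-3],[0,0,0]],
])

```text
time_s: 23.45
tool_pos: [0.4255, -0.3976, -0.0075]
tool_rot: [-180.0, -0.2, 128.0]
force: [0.6, -0.3, -1.6]
grip_width: 0.0171
```

Emit:
apply_moves([
  [[0,0,-1],[0,0,0]],
  [[0,0,-2],[0,0,0]],
  [[0,0,-2],[0,0,0]],
])

```text
time_s: 23.75
tool_pos: [0.4256, -0.3977, -0.0093]
tool_rot: [180.0, -0.2, 128.0]
force: [-0.1, 0.6, -0.3]
grip_width: 0.017
```

Emit:
apply_moves([
  [[0,0,-1],[0,0,0]],
  [[0,0,-1],[0,0,0]],
])

```text
time_s: 23.95
tool_pos: [0.4256, -0.3977, -0.0094]
tool_rot: [180.0, -0.3, 128.0]
force: [-2.9, 1.7, 7.3]
grip_width: 0.0169
```

Contact came at exactly the height for the seat. I'll release gently and rise.

Emit:
apply_moves([
  [[0,0,0],[0,0,0]],
  [[0,0,0],[0,0,0]],
], squeeze=4)

```text
time_s: 24.15
tool_pos: [0.4257, -0.3977, -0.0096]
tool_rot: [180.0, -0.2, 128.0]
force: [-2.9, 2.2, 5.4]
grip_width: 0.0177
```

Emit:
apply_moves([
  [[0,0,0],[0,0,0]],
  [[0,0,0],[0,0,0]],
  [[0,0,0],[0,0,0]],
  [[0,0,0],[0,0,0]],
  [[0,0,0],[0,0,0]],
], hand=30)

```text
time_s: 24.65
tool_pos: [0.4254, -0.3976, -0.0106]
tool_rot: [-180.0, -0.2, 128.0]
force: [-0.2, 0.3, -0.4]
grip_width: 0.0297
```

Emit:
apply_moves([
  [[0,0,10],[0,0,0]],
  [[0,0,25],[0,0,0]],
  [[0,0,50],[0,0,0]],
  [[0,0,90],[0,0,0]],
  [[0,0,130],[0,0,0]],
  [[0,45,150],[0,0,0]],
  [[0,90,150],[0,0,0]],
  [[0,135,150],[0,0,0]],
])

```text
time_s: 25.45
tool_pos: [0.4259, -0.2623, 0.1416]
tool_rot: [179.9, -0.1, 127.9]
force: [0.2, 1.0, 0.2]
grip_width: 0.03
```

```bash
python3 st.py;python3 - <<'E'
from fit import *
p=env.read_camera("scene");t=env.read_camera("top")
for q in(p,t):
    fit(q,[.462,-.3697,.024,0,0],tilt=False);fit(q,[.462,-.3697,.024,0,0])
    for n in("bowl_center","cup_center","tile_center"):
        for r in env.regions_of(q,n)[:1]:
            ys,xs=np.nonzero(r["region"]);print(n,round(r["conf"],2),xs.mean().round(1),ys.mean().round(1))
E
```

```text
25.45 [ 0.4259 -0.2623  0.1416] y [0.79  0.614 0.002] z [ 0.001  0.003 -1.   ] q [-16.3   1.6  46.2 109.6  -1.4  69.3  68.3] f [0.2 1.  0.2] 0.02996733243880671
conf 0.58 [365.7, 291.1, 403.5, 320.6] IoU 0.876 [ 0.4643 -0.3687  0.024   0.      0.    ]
conf 0.58 [365.7, 291.1, 403.5, 320.6] IoU 0.876 [ 0.4638 -0.3702  0.0255  0.0011 -0.025 ]
bowl_center 0.42 332.1 219.3
tile_center 0.78 331.4 272.2
not found [([163.6, 200.5, 206.4, 239.7], 0.76)]
not found [([163.6, 200.5, 206.4, 239.7], 0.76)]
bowl_center 0.68 301.3 193.8
cup_center 0.82 334.3 192.4
tile_center 0.66 364.0 242.3
```

Emit:
apply_moves([
  [[-10,40,40],[0,0,0]],
  [[-10,85,60],[0,0,0]],
  [[-10,130,60],[0,0,0]],
  [[-10,130,60],[0,0,0]],
  [[-10,130,60],[0,0,0]],
])

```text
time_s: 26.65
tool_pos: [0.4156, -0.1319, 0.1996]
tool_rot: [180.0, -0.2, 128.1]
force: [0.1, -0.7, 0.3]
grip_width: 0.03
```

```bash
python3 st.py;python3 - <<'E'
from fit import *
p=env.read_camera("scene");t=env.read_camera("top")
for q in(p,t):
    fit(q,[.462,-.3697,.024,0,0],tilt=False);fit(q,[.462,-.3697,.024,0,0])
for q,n in((p,"scene0"),(t,"top0")):
    a=cv2.resize(cv2.imread(f"pics/{n}.png"),(640,400),interpolation=cv2.INTER_AREA);b=q["image"][...,::-1]
    for nm,X in(("bowl",(.594,.108,.02)),("cup",(.605,-.012,.035)),("tile",(.429,-.127,.01))):
        u=proj(q,[X])[0].round().astype(int);w=14
        A=np.ascontiguousarray(a[u[1]-w:u[1]+w,u[0]-w:u[0]+w]);B=np.ascontiguousarray(b[u[1]-w-4:u[1]+w+4,u[0]-w-4:u[0]+w+4])
        r=cv2.matchTemplate(B,A,cv2.TM_CCOEFF_NORMED);_,m,_,l=cv2.minMaxLoc(r);print(n,nm,round(m,3),"shift",l[0]-4,l[1]-4)
E
```

```text
26.65 [ 0.4156 -0.1319  0.1996] y [0.786 0.618 0.   ] z [-0.002  0.003 -1.   ] q [-24.3 -11.3  34.3 112.2   6.4  77.4  46.3] f [ 0.1 -0.7  0.3] 0.030032173398399174
conf 0.75 [366.2, 294.9, 399.7, 320.4] IoU 0.889 [ 0.4643 -0.3685  0.024   0.      0.    ]
conf 0.75 [366.2, 294.9, 399.7, 320.4] IoU 0.886 [ 0.4636 -0.37    0.0254  0.0167 -0.0151]
conf 0.77 [416.6, 222.0, 445.9, 254.1] IoU 0.842 [ 0.4623 -0.3696  0.024   0.      0.    ]
conf 0.77 [416.6, 222.0, 445.9, 254.1] IoU 0.883 [ 0.4616 -0.3689  0.0272 -0.0882  0.1391]
scene0 bowl 0.635 shift 1 1
scene0 cup 0.999 shift 0 0
scene0 tile 0.999 shift 0 0
top0 bowl 0.996 shift 0 0
top0 cup 0.997 shift 0 0
top0 tile 0.393 shift 1 0
```

```bash
python3 -c "
from cell import env
print(env.sign_off())"
```

```text
the job is handed in; nothing more can be done
None
```

The roll is off the hook stand and now sits on the spindle base; I handed the job in at about 27 s. I lifted it off the hook, laid it flat on the bench at about (0.479, 0.053) and let go. Then I took it again by its rim wall, lowered it over the fins and released it.

**Seating:** Contact came where the seat should be (about 12 mm above the bench contact) with nothing felt from the fins. Both camera fits put the roll's centre within about 2.5 mm of the spindle centre. The scene view shows it within about 1.5° of level at the expected height. The top view's free fit gave about 9° of tilt, but it also fits well lying flat, so I gave it little weight.

**Bystanders:** Image comparison shows the bowl, cup and tile have not moved. The cup matched in both views. The bowl matched only in the top view and the tile only in the scene view; their other views scored low, most likely because the arm was in the way.

**What disagreed:** The fingertips looked about 27 mm shorter along the tool than the reported TCP. I set depths by the pictures and contact force, so near the bench the reported TCP went down to -21 mm. When first laid down, the roll's far edge touched first, so I tilted the tool about 2° before letting go.

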